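# Stroke-test lid dampers and reject the stiff one

### The arm

A 6-joint arm with a two-finger parallel gripper is mounted at the origin on the work surface. World frame = base frame: x ahead of the robot, y to its left, z up, the work surface at z = 0. Lengths are in mm, angles in rad, forces in N, time in s.
With the tool pointing down it reaches from about 350 to 775 mm from the base axis. Payload 7.3 kg.
Tool frame: the origin (TCP) lies midway between the tips of the shut fingers; the grasp point (between the pads) lies 19 mm behind it; z points along the fingers, x is the direction in which the jaws open and shut, and the axes are right-handed (so a half turn about z gives the same grasp; the last joint's range is limited). The gripper opens to 92 mm and grips with 3 to 60 N. Pads are 19 mm wide; open, the fingers measure 130 mm over their backs; the gripper's body (75 mm by 190 mm) begins 47 mm behind the grasp point.
Start: joints at [1.081, 0.342, 1.524, -0, 1.275, -0.146], TCP at [176.946, 494.302, 226.741] pointing down, gripper open.
Joint ranges: [-2.53, 2.53], [-0.77, 2.02], [0.04, 2.7], [-1, 4.14], [0.28, 2.66], [-3.11, 3.11]. Speed limits (rad/s): [2.57, 2.57, 3.14, 3.14, 3.14, 3.14].

### API

Orientations are given as [roll, pitch, yaw] about the fixed x, y, z axes, in that order (R = Rz(yaw) Ry(pitch) Rx(roll)).
In Python, from plant import bot gives the robot as it stands.
- The arm moves only by the shell command python3 -m pendant 'ROWS' [OPENING]. ROWS is JSON, a list of rows, each an object with "linear": the shift along the world's x, y, z in mm, a list of three; "twist": the turn about the world's z in degrees. In form: [{"linear": [x, y, z], "twist": twist}, ...]. A call has 1 to 20 rows; each row is the pose to reach, as a shift and turn from the pose commanded when the call began; what a row does not reach only later rows make up. A row lasts 1/8 s, in which the tool goes at most 62.5 mm and 10.7 degrees, less where a joint would pass 70% of its speed; a pose out of reach is approached as far as the arm can. A call with a gripper value outside its range is refused whole. OPENING is the closure in counts, from 0 (fully open) to 255 (shut), set as the call begins (- or left out, the last holds). The fingers move at their own pace and stop on an object; the grip force is fixed at half the most. Time passes only in rows, so rows that repeat a pose let the fingers close. It gives the time, the measured TCP pose, the force and the opening at its end, in the units of the state.
- bot.get_obs(): the state, without advancing time (a new reading comes with each control period).
- bot.capture(name): name is "scene" or "top" or "wrist"; returns a dict with "frame" (480x640x3 uint8, blue, green, red), "z_map" (480x640 float32, mm along the optical axis (not along the pixel's ray), 0 where there is no reading), "fx", "fy", "cx", "cy" (pixels), "rvec" (rotation vector, rad) and "tvec" (3), from world to camera coordinates, as OpenCV has them. Camera axes: x right, y down, z forward; pixel columns grow to the right and rows downward; lengths in mm; the calibration is good to about 2 mm. A picture is of the moment at which its call begins.
- bot.close_job(): hands the job in, once; it reports no verdict.
The state is a dict: "time": time; "joint_positions": joint angles; "dq": joint speeds; "tau": joint torques, N m; "tool_pos": TCP position; "tcp_rot": TCP orientation; "contact_force": force on the tool from outside, world axes, zero at the start; "moment": the same for the moment, N m; "grip_width": finger opening in mm.
Only numpy, scipy, OpenCV 4.12 (cv2) and the standard library are available. Lean on these libraries where they do the work, as an engineer would, in place of code of your own. Each camera call takes 0.05 s, during which the arm holds its last target. There are 200 camera calls.

### The job

Before these soft-close dampers are fitted, push the plunger of each of the three in the wooden stand down through its stroke: sound ones slide evenly and are left fully home, standing in the stand. When a plunger's resistance climbs part-way, stop pushing - do not force it - and put that damper in the red reject bin, leaving everything else on the bench alone.

Things in the scene. Friction and masses are not known exactly. Their poses are not given: they have to be found in the camera images.
- stand: Oiled walnut stand screwed to the bench (fixed; its place and yaw vary): a block 70 mm (x) by 200 mm (y) by 40 mm high with three round wells in a row along its y axis, 65 mm apart, each 27 mm across and 32 mm deep (floor 8 mm over the bench). Origin: centre of its underside, on the bench.
- damper_a_center (a point): Centre of the barrel of damper a, loose in the stand's well at y = -65 mm: soft-close lid damper, about 0.1 kg, round aluminium barrel 24 mm in diameter, 90 mm long, black ends; z axis points up it to the plunger. Its foot is 45 mm below this point, its rod end 45 mm above; the upper 58 mm stands clear of the stand: lift by that. All three look alike; one is faulty.
- head_a (a point): Centre of the top face of damper a's plunger head: orange button 19 mm in diameter, 8 mm thick, on a 9 mm steel rod. Right out it is 83 mm above the damper's centre point, fully home 53 mm above (head down on the barrel's end). Over 20 N on it short of home would damage the damper; not a place to grip.
- plunger_a (a joint): How far damper a's plunger is in, m: 0 right out, 0.030 fully home. No return spring: it stays where left. A sound one slides evenly at 3 N plus 35 N per m/s. The faulty one does so at first, then from a point 11 to 17 mm in it stiffens by about 1.6 N per mm, is blocked 8 mm further on, and eases back a few mm when let go.
- damper_b_center (a point): Centre of the barrel of damper b, loose in the stand's well at y = 0 mm: soft-close lid damper, about 0.1 kg, round aluminium barrel 24 mm in diameter, 90 mm long, black ends; z axis points up it to the plunger. Its foot is 45 mm below this point, its rod end 45 mm above; the upper 58 mm stands clear of the stand: lift by that. All three look alike; one is faulty.
- head_b (a point): Centre of the top face of damper b's plunger head: orange button 19 mm in diameter, 8 mm thick, on a 9 mm steel rod. Right out it is 83 mm above the damper's centre point, fully home 53 mm above (head down on the barrel's end). Over 20 N on it short of home would damage the damper; not a place to grip.
- plunger_b (a joint): How far damper b's plunger is in, m: 0 right out, 0.030 fully home. No return spring: it stays where left. A sound one slides evenly at 3 N plus 35 N per m/s. The faulty one does so at first, then from a point 11 to 17 mm in it stiffens by about 1.6 N per mm, is blocked 8 mm further on, and eases back a few mm when let go.
- damper_c_center (a point): Centre of the barrel of damper c, loose in the stand's well at y = 65 mm: soft-close lid damper, about 0.1 kg, round aluminium barrel 24 mm in diameter, 90 mm long, black ends; z axis points up it to the plunger. Its foot is 45 mm below this point, its rod end 45 mm above; the upper 58 mm stands clear of the stand: lift by that. All three look alike; one is faulty.
- head_c (a point): Centre of the top face of damper c's plunger head: orange button 19 mm in diameter, 8 mm thick, on a 9 mm steel rod. Right out it is 83 mm above the damper's centre point, fully home 53 mm above (head down on the barrel's end). Over 20 N on it short of home would damage the damper; not a place to grip.
- plunger_c (a joint): How far damper c's plunger is in, m: 0 right out, 0.030 fully home. No return spring: it stays where left. A sound one slides evenly at 3 N plus 35 N per m/s. The faulty one does so at first, then from a point 11 to 17 mm in it stiffens by about 1.6 N per mm, is blocked 8 mm further on, and eases back a few mm when let go.
- red_bin: Red reject bin, empty, fixed to the bench (it and the blue bin change places): open tray 220 mm (its x) by 150 mm (its y), 55 mm high, walls and floor 4 mm thick. Origin: centre of its underside.
- blue_bin: Blue bin of the same size, full of turned wooden pulls, fixed; nothing to do with this job. Origin: centre of its underside.
- chisel_center (a point): Chisel with pale wooden handle, 265 mm long, lying along its x, 28 mm high; its middle. Loose bystander.
- rasp_center (a point): Rasp with walnut handle, 315 mm long, lying along its x, 26 mm high; its middle. Loose bystander.
- sanding_block_center (a point): Cork sanding block 65 by 115 by 33 mm; its centre. Loose bystander.
- glue_bottle_center (a point): White glue bottle with yellow band, 53 mm across and 150 mm high, standing; point on its axis 50 mm up. Loose bystander.

How it is judged:
By the outcome, as a careful person would: the job done as asked, in the order asked, and still so for the second after the job is handed in, with the robot touching nothing.
It also fails if it takes over 48 s, if anything falls off the work surface, if the arm or the gripper's body presses on something with over 40 N, if the wrist force passes 120 N, or if a joint passes its speed limit or range.

## Working session

There is one attempt and no reset: what is moved stays moved. The work goes in short steps, Python scripts to look and compute and a shell command to move; the robot and the scene stay as the last step left them, time stands still between calls to the robot, and variables do not carry over. Pictures are saved under pics/ and viewed, about 8 in all and at most 12, crops included, and the job is handed in when it is done.

```bash
mkdir -p pics; ls; cat > h.py <<'E'
import numpy as np, cv2
from plant import bot
def save(n,name):
    c=bot.capture(n); cv2.imwrite(f'pics/{name}.png',c['frame']); np.save(f'pics/{name}.npy',c,allow_pickle=True); return c
def load(name): return np.load(f'pics/{name}.npy',allow_pickle=True).item()
def ray(c,u,v):
    R=cv2.Rodrigues(np.array(c['rvec'],float))[0]; t=np.array(c['tvec'],float).ravel()
    d=R.T@np.array([(u-c['cx'])/c['fx'],(v-c['cy'])/c['fy'],1.]); return -R.T@t,d
def plane(c,u,v,z):
    o,d=ray(c,u,v); return o+d*(z-o[2])/d[2]
def depth(c,u,v):
    o,d=ray(c,u,v); return o+d*c['z_map'][int(round(v)),int(round(u))]
def two(c1,p1,c2,p2):
    o1,d1=ray(c1,*p1);o2,d2=ray(c2,*p2)
    s=np.linalg.lstsq(np.c_[d1,-d2],o2-o1,rcond=None)[0]
    a=o1+s[0]*d1;b=o2+s[1]*d2; return (a+b)/2,np.linalg.norm(a-b)
def blobs(c,lo,hi,amin=30):
    m=cv2.inRange(cv2.cvtColor(c['frame'],cv2.COLOR_BGR2HSV),lo,hi)
    n,l,s,ce=cv2.connectedComponentsWithStats(m)
    return [(ce[i].round(1),s[i].tolist()) for i in range(1,n) if s[i,4]>=amin]
E
python3 - <<'E'
from h import *
for n in('scene','top'):
    c=save(n,n+'0'); print(n,ray(c,320,240))
    for b in blobs(c,(5,150,120),(18,255,255)): print('or',b)
    for b in blobs(c,(0,150,80),(4,255,255),200): print('red',b)
a=[cv2.imread(f'pics/{n}0.png') for n in('scene','top')]
print(bot.get_obs())
E
```

```text
pics
scene (array([1035.73381479, -542.56667805,  917.83215939]), array([-0.47264841,  0.48289231, -0.73721264]))
or (array([370.3, 212.1]), [366, 209, 9, 7, 50])
or (array([354.2, 232.7]), [350, 229, 9, 9, 56])
or (array([337. , 254.3]), [333, 251, 9, 8, 59])
or (array([ 84.7, 310.7]), [65, 297, 42, 28, 125])
or (array([500.6, 355.4]), [483, 337, 34, 37, 289])
or (array([466.8, 394.3]), [449, 376, 33, 37, 332])
red (array([28.9, 36.4]), [0, 0, 71, 84, 3948])
red (array([423.2, 195.5]), [362, 149, 123, 94, 5757])
red (array([624.3, 189.9]), [607, 175, 33, 32, 384])
top (array([ 445.16529472,    7.87657228, 1239.6963935 ]), array([ 0.03581135, -0.00658487, -0.99936239]))
or (array([335.8, 197.9]), [332, 194, 9, 9, 60])
or (array([306.9, 204.2]), [303, 201, 9, 8, 55])
or (array([295.1, 207.3]), [289, 205, 13, 5, 36])
or (array([277.9, 210.2]), [273, 206, 10, 9, 60])
or (array([316.1, 217.3]), [306, 214, 23, 9, 66])
or (array([293.5, 222.9]), [285, 220, 20, 7, 65])
red (array([83.9, 71. ]), [79, 55, 11, 34, 213])
red (array([196.2, 222. ]), [159, 173, 70, 97, 5703])
{'time': 0.1, 'joint_positions': array([ 1.08103111e+00,  3.42670510e-01,  1.52489975e+00,  1.96893028e-05,
        1.27539864e+00, -1.45987074e-01]), 'dq': array([-0.00067695, -0.0004846 , -0.0028598 , -0.00048054,  0.00195846,
       -0.00121173]), 'tau': array([ 2.52307553e-03, -4.32008994e+01, -2.44694728e+01,  7.19887507e-02,
        5.25368366e-02, -1.10193770e-05]), 'tool_pos': array([176.74907377, 493.97913499, 226.11298232]), 'tcp_rot': array([-3.14137382e+00,  1.35887547e-03,  1.22701259e+00]), 'contact_force': array([-0.16232128,  0.11318257,  0.08271726]), 'moment': array([-1.94693679e-05, -6.32793726e-02, -4.88868032e-02]), 'grip_width': 92.01922943540295}
```

View pics/scene0.png

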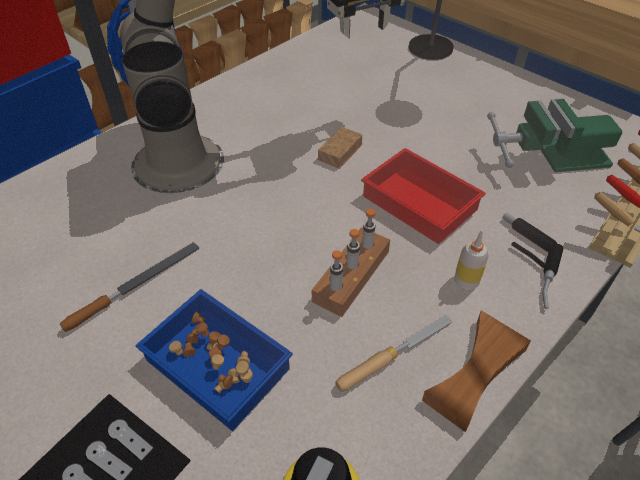

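View pics/top0.png

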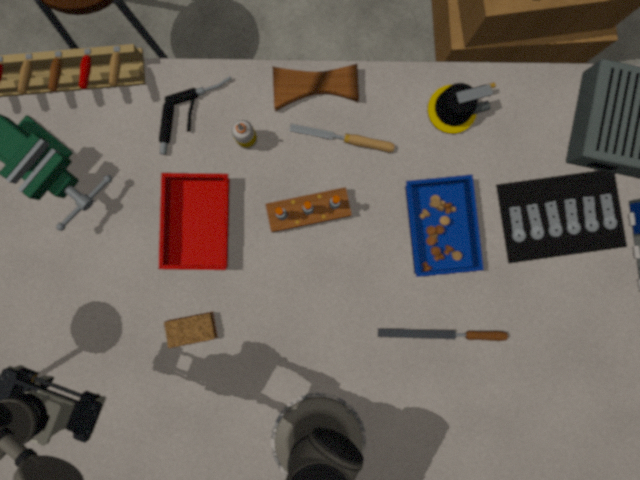

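```bash
python3 - <<'E'
from h import *
s,t=load('scene0'),load('top0')
# top view heads & scene heads
T=[(335.8,197.9),(306.9,204.2),(277.9,210.2)]
S=[(370.3,212.1),(354.2,232.7),(337,254.3)]
for p in T:
  for q in S:
    X,e=two(t,p,s,q); print(p,q,X.round(1),round(e,1))
print('bin red rim centre', plane(t,196.2,222,55))
m=cv2.inRange(cv2.cvtColor(t['frame'],cv2.COLOR_BGR2HSV),(0,150,80),(4,255,255)); m[:, :150]=0
r=cv2.minAreaRect(cv2.findNonZero(m)); print(r,[plane(t,*p,55).round(0) for p in cv2.boxPoints(r)])
E
```

```text
(335.8, 197.9) (370.3, 212.1) [591.1  -9.4 233.3] 63.0
(335.8, 197.9) (354.2, 232.7) [585.6 -20.1 185.2] 34.4
(335.8, 197.9) (337, 254.3) [579.8 -33.1 133.4] 1.6
(306.9, 204.2) (370.3, 212.1) [571.5  40.9 183.4] 33.5
(306.9, 204.2) (354.2, 232.7) [565.   31.1 131.6] 1.2
(306.9, 204.2) (337, 254.3) [558.3  18.6  76.5] 35.8
(277.9, 210.2) (370.3, 212.1) [550.6  95.4 131.4] 0.4
(277.9, 210.2) (354.2, 232.7) [543.3  86.5  76.4] 35.9
(277.9, 210.2) (337, 254.3) [535.8  74.4  18.8] 77.5
bin red rim centre [527.33547884 295.4491815   55.        ]
((193.69068908691406, 221.01254272460938), (68.31597900390625, 95.18426513671875), 1.0416266918182373) [array([417., 382.,  55.]), array([644., 383.,  55.]), array([643., 220.,  55.]), array([416., 220.,  55.])]
```

The scene picture shows the stand with three orange heads (370,212), (354,233) and (337,254), and the red bin beside it at (423,195). The top view shows the heads at (336,198), (307,204) and (278,210), and the red bin around (194,221). The triangulated head height is about 132 mm, against 136 mm expected for the top face. Next I go above the middle one with the fingers shut.

```bash
python3 -m pendant '[{"linear":[15,-18,0],"twist":-3},{"linear":[45,-54,0],"twist":-9},{"linear":[80,-95,0],"twist":-17},{"linear":[115,-137,0],"twist":-25},{"linear":[150,-179,0],"twist":-33},{"linear":[185,-221,0],"twist":-40},{"linear":[220,-263,0],"twist":-47},{"linear":[255,-304,0],"twist":-52},{"linear":[290,-346,0],"twist":-56},{"linear":[325,-388,0],"twist":-57.6},{"linear":[355,-424,0],"twist":-57.6},{"linear":[378,-451,0],"twist":-57.6},{"linear":[388,-463,0],"twist":-57.6},{"linear":[388,-463,0],"twist":-57.6},{"linear":[388,-463,0],"twist":-57.6}]' 255
python3 - <<'E'
from h import *
c=save('wrist','w1'); o=bot.get_obs(); print(o['tool_pos'],o['tcp_rot'],o['contact_force'],ray(c,320,240))
for b in blobs(c,(5,150,120),(18,255,255),100): print(b, plane(c,*b[0],136).round(1), depth(c,*b[0]).round(1))
E
```

```text
time: 1.98
tool_pos: [564.1, 32.4, 226.7]
tcp_rot: [-3.141, 0.001, 0.223]
contact_force: [0.3, 0.2, -0.7]
grip_width: 0.6
[564.20374375  32.53817305 226.88768016] [-3.14118298e+00  1.38321796e-04  2.23045841e-01] [ 1.1883903  -0.34889487  0.19542747] (array([549.04603062, 100.81415461, 384.28375846]), array([ 0.05167796, -0.26244578, -0.9636149 ]))
(array([637.4,  64.4]), [635, 51, 5, 27, 100]) [717.3 175.8 136. ] [733.7 183.1 111.9]
(array([324.5, 139.8]), [310, 125, 30, 30, 681]) [551.3  94.9 136. ] [551.3  94.9 134. ]
(array([323.7, 241.2]), [310, 227, 28, 29, 631]) [564.9  32.9 136. ] [565.1  32.1 133. ]
```

View pics/w1.png

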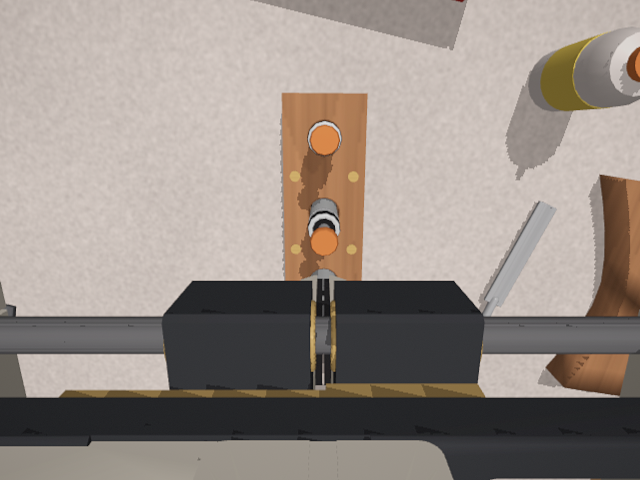

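The wrist view shows two heads: the middle one at (324,241), under the tool, and another at (324,140). The wrist fix agrees with the first one to 2 mm. I push the middle damper first.

```bash
python3 -m pendant '[{"linear":[0.5,0,-8],"twist":0},{"linear":[0.5,0,-30],"twist":0},{"linear":[0.5,0,-52],"twist":0},{"linear":[0.5,0,-70],"twist":0},{"linear":[0.5,0,-80],"twist":0},{"linear":[0.5,0,-85],"twist":0},{"linear":[0.5,0,-87],"twist":0},{"linear":[0.5,0,-87],"twist":0}]'
python3 -m pendant '[{"linear":[0,0,-2],"twist":0},{"linear":[0,0,-4],"twist":0},{"linear":[0,0,-6],"twist":0},{"linear":[0,0,-8],"twist":0}]'
python3 -m pendant '[{"linear":[0,0,-2],"twist":0},{"linear":[0,0,-4],"twist":0}]'
```

```text
time: 3.02
tool_pos: [565.7, 31.3, 140.1]
tcp_rot: [3.141, -0.001, 0.222]
contact_force: [0.7, -0.3, 0.2]
grip_width: 0.6
time: 3.52
tool_pos: [565.8, 31.3, 132.1]
tcp_rot: [3.141, -0.001, 0.222]
contact_force: [-0.0, 0.7, 4.5]
grip_width: 0.6
time: 3.78
tool_pos: [565.6, 31.3, 127.8]
tcp_rot: [3.141, -0.0, 0.222]
contact_force: [-0.1, 0.5, 3.7]
grip_width: 0.6
```

```bash
python3 -m pendant '[{"linear":[0,0,-1.5],"twist":0},{"linear":[0,0,-3],"twist":0}]' | grep -E 'pos|force'
python3 -m pendant '[{"linear":[0,0,-1],"twist":0},{"linear":[0,0,-2],"twist":0}]'| grep -E 'pos|force'
```

```text
tool_pos: [565.5, 31.3, 124.7]
contact_force: [0.5, -0.1, 3.2]
tool_pos: [565.5, 31.3, 122.7]
contact_force: [0.0, 0.3, 3.6]
```

```bash
python3 -m pendant '[{"linear":[0,0,-1],"twist":0},{"linear":[0,0,-2],"twist":0}]' | grep -E 'pos|force'
```

```text
tool_pos: [565.6, 31.3, 120.9]
contact_force: [-0.1, -0.0, 5.0]
```

```bash
python3 -m pendant '[{"linear":[0,0,-1],"twist":0},{"linear":[0,0,-2],"twist":0}]' | grep -E 'pos|force'
```

```text
tool_pos: [565.8, 31.3, 119.2]
contact_force: [-0.9, -0.5, 7.2]
```

The force climbs 3.6 → 5.0 → 7.2 N from about 14.5 mm in, so the middle damper is the faulty one. I stop there, back off, and go to the next (551.3, 94.9).

```bash
python3 -m pendant '[{"linear":[0,0,2],"twist":0},{"linear":[0,0,8],"twist":0},{"linear":[0,0,24],"twist":0},{"linear":[0,0,40],"twist":0},{"linear":[-4,18,46],"twist":0},{"linear":[-10,44,46],"twist":0},{"linear":[-14,61,44],"twist":0},{"linear":[-14.4,63.6,36],"twist":0},{"linear":[-14.4,63.6,26],"twist":0},{"linear":[-14.4,63.6,21],"twist":0},{"linear":[-14.4,63.6,20],"twist":0}]' | grep -E 'time|pos|force'
python3 -m pendant '[{"linear":[0,0,-2],"twist":0},{"linear":[0,0,-4],"twist":0},{"linear":[0,0,-6],"twist":0},{"linear":[0,0,-8],"twist":0},{"linear":[0,0,-10],"twist":0},{"linear":[0,0,-12],"twist":0}]'| grep -E 'time|pos|force'
```

```text
time: 6.15
tool_pos: [550.9, 94.3, 138.0]
contact_force: [0.4, -0.8, 0.9]
time: 6.9
tool_pos: [551.2, 94.9, 126.8]
contact_force: [-0.3, -0.5, 2.9]
```

```bash
for i in 1 2 3; do python3 -m pendant '[{"linear":[0,0,-1],"twist":0},{"linear":[0,0,-2],"twist":0}]' | grep -E 'pos|force'; done
```

```text
tool_pos: [551.1, 94.9, 124.7]
contact_force: [0.1, 0.4, 2.9]
tool_pos: [551.1, 94.9, 122.7]
contact_force: [0.5, 0.4, 2.3]
tool_pos: [551.1, 94.9, 120.7]
contact_force: [-0.8, 0.1, 2.6]
```

```bash
for i in 1 2; do python3 -m pendant '[{"linear":[0,0,-1],"twist":0},{"linear":[0,0,-2],"twist":0}]' | grep -E 'pos|force'; done
```

```text
tool_pos: [551.0, 94.9, 118.7]
contact_force: [-0.8, -0.7, 3.2]
tool_pos: [551.1, 94.9, 116.7]
contact_force: [-0.3, 0.2, 3.9]
```

```bash
python3 -m pendant '[{"linear":[0,0,-1],"twist":0},{"linear":[0,0,-3],"twist":0}]' | grep -E 'pos|force'
```

```text
tool_pos: [551.1, 94.9, 113.7]
contact_force: [-0.6, -0.7, 2.7]
```

```bash
python3 -m pendant '[{"linear":[0,0,-2],"twist":0},{"linear":[0,0,-4],"twist":0},{"linear":[0,0,-6],"twist":0}]' | grep -E 'pos|force'
```

```text
tool_pos: [551.1, 94.9, 107.6]
contact_force: [0.0, -1.5, 2.8]
```

```bash
python3 -m pendant '[{"linear":[0,0,-0.7],"twist":0},{"linear":[0,0,-1.5],"twist":0}]' | grep -E 'pos|force'
```

```text
tool_pos: [551.1, 94.9, 106.2]
contact_force: [-0.6, -0.8, 7.7]
```

```bash
python3 -m pendant '[{"linear":[0,0,-0.4],"twist":0},{"linear":[0,0,-0.8],"twist":0}]' | grep -E 'pos|force'
```

```text
tool_pos: [551.5, 94.9, 106.2]
contact_force: [-1.1, -0.6, 8.4]
```

```bash
python3 -m pendant '[{"linear":[0,0,-0.5],"twist":0},{"linear":[0,0,-0.5],"twist":0}]' | grep -E 'time|pos|force'
```

```text
time: 9.52
tool_pos: [551.8, 94.9, 106.2]
contact_force: [-0.9, -0.3, 10.6]
```

Hard stop at 106.2 mm, as expected for home. Now the third.

```bash
python3 -m pendant '[{"linear":[0,0,3],"twist":0},{"linear":[0,0,15],"twist":0},{"linear":[0,0,35],"twist":0},{"linear":[0,0,52],"twist":0},{"linear":[4,-18,58],"twist":0},{"linear":[11,-50,58],"twist":0},{"linear":[19,-85,58],"twist":0},{"linear":[25,-113,58],"twist":0},{"linear":[28,-125,55],"twist":0},{"linear":[28.2,-127,46],"twist":0},{"linear":[28.2,-127,38],"twist":0},{"linear":[28.2,-127,34.5],"twist":0},{"linear":[28.2,-127,34],"twist":0}]' | grep -E 'time|pos|force'
python3 -m pendant '[{"linear":[0,0,-2],"twist":0},{"linear":[0,0,-4],"twist":0},{"linear":[0,0,-6],"twist":0},{"linear":[0,0,-8],"twist":0},{"linear":[0,0,-10],"twist":0},{"linear":[0,0,-12],"twist":0}]'| grep -E 'time|pos|force'
```

```text
time: 11.15
tool_pos: [579.0, -31.4, 138.6]
contact_force: [-0.8, -0.9, -0.3]
time: 11.9
tool_pos: [579.4, -32.1, 127.0]
contact_force: [0.8, -0.4, 3.0]
```

```bash
for i in 1 2; do python3 -m pendant '[{"linear":[0,0,-1],"twist":0},{"linear":[0,0,-2],"twist":0}]' | grep -E 'pos|force'; done
```

```text
tool_pos: [579.3, -32.1, 124.9]
contact_force: [0.9, 0.1, 2.6]
tool_pos: [579.3, -32.1, 122.9]
contact_force: [-0.2, -0.4, 2.8]
```

```bash
for i in 1 2; do python3 -m pendant '[{"linear":[0,0,-1],"twist":0},{"linear":[0,0,-2],"twist":0}]' | grep -E 'pos|force'; done
```

```text
tool_pos: [579.3, -32.1, 120.9]
contact_force: [0.2, 0.4, 2.6]
tool_pos: [579.3, -32.1, 118.9]
contact_force: [0.7, 1.3, 2.6]
```

```bash
python3 -m pendant '[{"linear":[0,0,-1.3],"twist":0},{"linear":[0,0,-3],"twist":0}]' | grep -E 'pos|force'
```

```text
tool_pos: [579.3, -32.1, 115.9]
contact_force: [0.3, 0.4, 3.1]
```

```bash
python3 -m pendant '[{"linear":[0,0,-2],"twist":0},{"linear":[0,0,-4],"twist":0},{"linear":[0,0,-6],"twist":0},{"linear":[0,0,-8],"twist":0}]' | grep -E 'pos|force'
```

```text
tool_pos: [579.2, -32.1, 107.8]
contact_force: [0.0, -0.3, 2.6]
```

```bash
python3 -m pendant '[{"linear":[0,0,-1],"twist":0},{"linear":[0,0,-2],"twist":0},{"linear":[0,0,-3],"twist":0}]' | grep -E 'pos|force'
```

```text
tool_pos: [580.0, -32.2, 106.1]
contact_force: [-1.3, 0.6, 13.3]
```

```bash
python3 -m pendant '[{"linear":[0,0,-0.8],"twist":0},{"linear":[0,0,-1],"twist":0}]' | grep -E 'pos|force'
```

```text
tool_pos: [580.6, -32.3, 106.1]
contact_force: [-1.2, 0.9, 15.8]
```

Both outer dampers are home and slid evenly. Now I open the fingers over the middle one and look.

```bash
python3 -m pendant '[{"linear":[0,0,4],"twist":0},{"linear":[0,0,16],"twist":0},{"linear":[0,0,38],"twist":0},{"linear":[0,0,60],"twist":0},{"linear":[-3,12,78],"twist":0},{"linear":[-7,32,88],"twist":0},{"linear":[-11,50,92],"twist":0},{"linear":[-13.5,60,92],"twist":0},{"linear":[-14.2,63.7,92],"twist":0},{"linear":[-14.2,63.7,92],"twist":0},{"linear":[-14.2,63.7,92],"twist":0}]' 80
python3 - <<'E'
from h import *
c=save('wrist','w2'); t=save('top','t2')
for b in blobs(c,(5,150,120),(18,255,255),100): print(b, depth(c,*b[0]).round(1))
E
```

```text
time: 15.65
tool_pos: [565.1, 31.2, 195.6]
tcp_rot: [3.142, 0.0, 0.221]
contact_force: [0.4, 0.1, -0.5]
grip_width: 62.9
(array([323.2, 137.3]), [309, 122, 30, 31, 696]) [551.2  94.9 106.3]
(array([322.8, 246.1]), [308, 231, 30, 31, 721]) [565.   32.4 119.2]
```

View pics/w2.png

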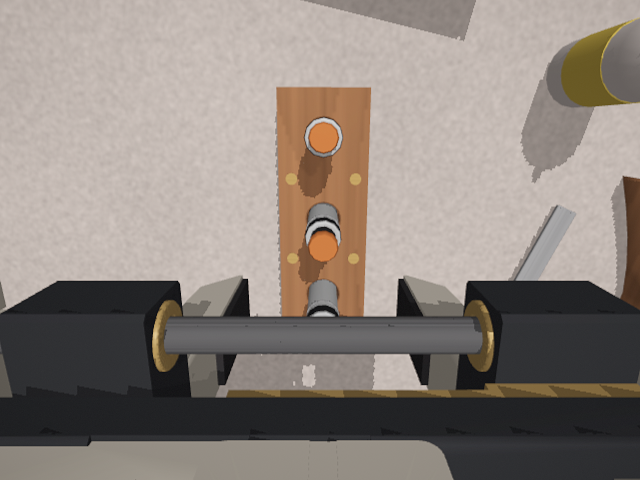

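The wrist picture shows the damper with its stuck head at (323,246), about z 120. Its neighbour at (323,137) is home, at z 106. The jaws straddle the row line.

```bash
python3 -m pendant '[{"linear":[0,0.8,-10],"twist":0},{"linear":[0,0.8,-34],"twist":0},{"linear":[0,0.8,-58],"twist":0},{"linear":[0,0.8,-82],"twist":0},{"linear":[0,0.8,-104],"twist":0},{"linear":[0,0.8,-120],"twist":0},{"linear":[0,0.8,-128],"twist":0},{"linear":[0,0.8,-130],"twist":0},{"linear":[0,0.8,-130],"twist":0}]'
```

```text
time: 16.88
tool_pos: [565.5, 32.4, 66.4]
tcp_rot: [3.141, -0.001, 0.222]
contact_force: [-0.2, -0.1, 1.0]
grip_width: 63.4
```

```bash
python3 -m pendant '[{"linear":[0,0,0],"twist":0},{"linear":[0,0,0],"twist":0},{"linear":[0,0,0],"twist":0},{"linear":[0,0,0],"twist":0},{"linear":[0,0,0],"twist":0},{"linear":[0,0,0],"twist":0}]' 255
```

```text
time: 17.62
tool_pos: [565.0, 32.4, 66.0]
tcp_rot: [-3.142, -0.0, 0.222]
contact_force: [0.3, -0.3, 0.7]
grip_width: 23.2
```

Gripped at 23 mm. Lift and carry it to the red bin.

```bash
python3 -m pendant '[{"linear":[0,0,4],"twist":0},{"linear":[0,0,14],"twist":0},{"linear":[0,0,32],"twist":0},{"linear":[0,0,54],"twist":0},{"linear":[0,0,78],"twist":0},{"linear":[0,0,100],"twist":0},{"linear":[0,0,116],"twist":0},{"linear":[0,0,124],"twist":0},{"linear":[0,0,126],"twist":0}]'
python3 - <<'E'
from h import *
s=save('scene','s3'); cv2.imwrite('pics/s3c.png',cv2.resize(s['frame'][100:330,230:510],None,fx=2.5,fy=2.5))
for b in blobs(s,(5,150,120),(18,255,255),30): print(b)
E
```

```text
time: 18.75
tool_pos: [565.0, 32.4, 192.1]
tcp_rot: [3.142, -0.0, 0.222]
contact_force: [1.2, -0.5, -1.3]
grip_width: 23.2
(array([369.4, 222.2]), [366, 219, 8, 8, 51])
(array([476.8, 247.1]), [471, 241, 12, 10, 36])
(array([336.5, 264.3]), [332, 261, 9, 8, 52])
(array([ 77.4, 315. ]), [61, 302, 36, 25, 134])
```

View pics/s3c.png

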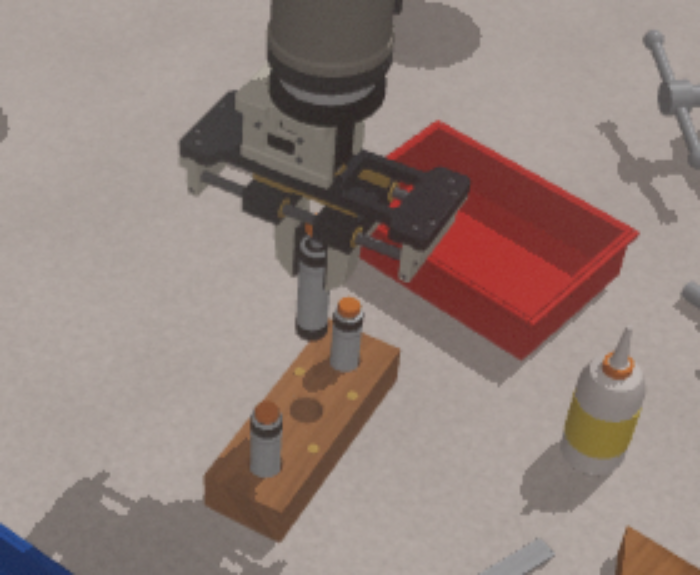

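```bash
python3 - <<'E'
from h import *
for n in('t2','scene0'):
    c=load(n); f=c['frame'].astype(int); red=(f[...,2]>90)&(f[...,1]<70)&(f[...,0]<70)
    P=[]
    ys,xs=np.nonzero(red)
    for u,v in zip(xs,ys):
        X=depth(c,u,v)
        if 350<X[0]<700 and 150<X[1]<450: P.append(X)
    P=np.array(P); rim=P[P[:,2]>48]; fl=P[P[:,2]<12]
    print(n,len(rim),rim.min(0),rim.max(0),'floor',np.median(fl,0) if len(fl) else None)
    r=cv2.minAreaRect(rim[:,:2].astype(np.float32)); print(r)
E
```

```text
t2 1105 [415.99757481 222.97214989  48.01265713] [645.00065798 382.96996676  61.50118964] floor [530.72001775 307.44712521   2.37308224]
((530.4754028320312, 302.8582763671875), (159.72283935546875, 228.0241241455078), 89.52734375)
scene0 1378 [416.47554096 220.15675693  48.00737401] [649.27179603 386.73683741  61.18422593] floor [527.77383651 323.23669921   5.06486408]
((532.877197265625, 303.463623046875), (166.59356689453125, 232.7754669189453), 89.98494720458984)
```

The crop shows the damper held upright clear of the stand, its foot at crop (311,330). The middle well is empty and the other two plungers are home. The bin centre is (531,303) from two views, with a rim of about 228×160 mm.

```bash
python3 -m pendant '[{"linear":[-1,10,0],"twist":0},{"linear":[-4,34,0],"twist":0},{"linear":[-9,69,0],"twist":0},{"linear":[-13,106,0],"twist":0},{"linear":[-18,143,0],"twist":0},{"linear":[-23,180,0],"twist":0},{"linear":[-27,215,0],"twist":0},{"linear":[-31,245,0],"twist":0},{"linear":[-33.5,264,0],"twist":0},{"linear":[-34,270,0],"twist":0},{"linear":[-34,270,-8],"twist":0},{"linear":[-34,270,-26],"twist":0},{"linear":[-34,270,-50],"twist":0},{"linear":[-34,270,-74],"twist":0},{"linear":[-34,270,-96],"twist":0},{"linear":[-34,270,-112],"twist":0},{"linear":[-34,270,-122],"twist":0},{"linear":[-34,270,-126],"twist":0},{"linear":[-34,270,-128],"twist":0},{"linear":[-34,270,-128],"twist":0}]'
```

```text
time: 21.3
tool_pos: [531.3, 302.5, 64.4]
tcp_rot: [-3.141, -0.001, 0.222]
contact_force: [-0.4, 0.4, -1.8]
grip_width: 23.0
```

```bash
python3 -m pendant '[{"linear":[0,0,-0.5],"twist":0},{"linear":[0,0,-1],"twist":0},{"linear":[0,0,-1.5],"twist":0},{"linear":[0,0,-1.5],"twist":0}]'
```

```text
time: 21.8
tool_pos: [531.0, 302.4, 62.4]
tcp_rot: [3.142, -0.0, 0.222]
contact_force: [0.4, -0.5, -0.5]
grip_width: 23.3
```

```bash
python3 -m pendant '[{"linear":[0,0,-0.5],"twist":0},{"linear":[0,0,-1],"twist":0},{"linear":[0,0,-1],"twist":0}]'| grep -E 'pos|force'
```

```text
tool_pos: [531.2, 302.5, 62.0]
contact_force: [-0.6, -0.7, 4.5]
```

Contact at 4.5 N: the foot is on the bin floor. I release and rise.

```bash
python3 -m pendant '[{"linear":[0,0,0.4],"twist":0},{"linear":[0,0,0.4],"twist":0},{"linear":[0,0,0.4],"twist":0},{"linear":[0,0,0.4],"twist":0},{"linear":[0,0,0.4],"twist":0},{"linear":[0,0,0.4],"twist":0}]' 80
python3 -m pendant '[{"linear":[0,0,4],"twist":0},{"linear":[0,0,14],"twist":0},{"linear":[0,0,36],"twist":0},{"linear":[0,0,60],"twist":0},{"linear":[0,0,86],"twist":0},{"linear":[0,0,110],"twist":0},{"linear":[0,0,130],"twist":0},{"linear":[-10,40,140],"twist":0},{"linear":[-30,90,140],"twist":0},{"linear":[-60,130,140],"twist":0},{"linear":[-80,150,140],"twist":0},{"linear":[-80,150,140],"twist":0}]'
python3 - <<'E'
from h import *
s=save('scene','s4'); cv2.imwrite('pics/s4c.png',cv2.resize(s['frame'][100:330,230:510],None,fx=2.5,fy=2.5))
t=save('top','t4'); a=load('top0')
for p in [(335.8,197.9),(277.9,210.2)]: pass
for b in blobs(s,(5,150,120),(18,255,255),30): print(b,depth(s,*b[0]).round(0))
cv2.imwrite('pics/t4.png',t['frame'])
E
```

```text
time: 22.92
tool_pos: [531.1, 302.4, 61.8]
tcp_rot: [3.142, -0.0, 0.222]
contact_force: [-0.2, 0.0, -0.3]
grip_width: 62.6
time: 24.42
tool_pos: [449.5, 454.0, 202.7]
tcp_rot: [-3.141, -0.001, 0.225]
contact_force: [-0.3, -0.8, -0.5]
grip_width: 63.1
(array([424.7, 165.8]), [421, 163, 8, 7, 46]) [533. 299. 117.]
(array([369.5, 222. ]), [366, 219, 8, 7, 48]) [552.  94. 106.]
(array([477.1, 246.8]), [471, 241, 12, 10, 30]) [747. 182. 112.]
(array([336.3, 264. ]), [332, 260, 9, 9, 61]) [581. -35. 109.]
(array([ 83.5, 311.5]), [64, 298, 43, 26, 133]) [ 266. -410.   25.]
(array([516.7, 344.6]), [511, 339, 12, 13, 49]) [905.  98.  37.]
(array([507.5, 349.7]), [501, 342, 15, 16, 91]) [899.  77.  38.]
(array([494.5, 360.6]), [485, 344, 22, 33, 192]) [894.  42.  38.]
(array([470.2, 388.6]), [460, 378, 23, 20, 123]) [894. -33.  36.]
(array([454.5, 390. ]), [449, 385, 11, 10, 36]) [876. -53.  36.]
(array([464. , 403.5]), [454, 395, 19, 17, 87]) [902. -63.  37.]
```

View pics/s4c.png

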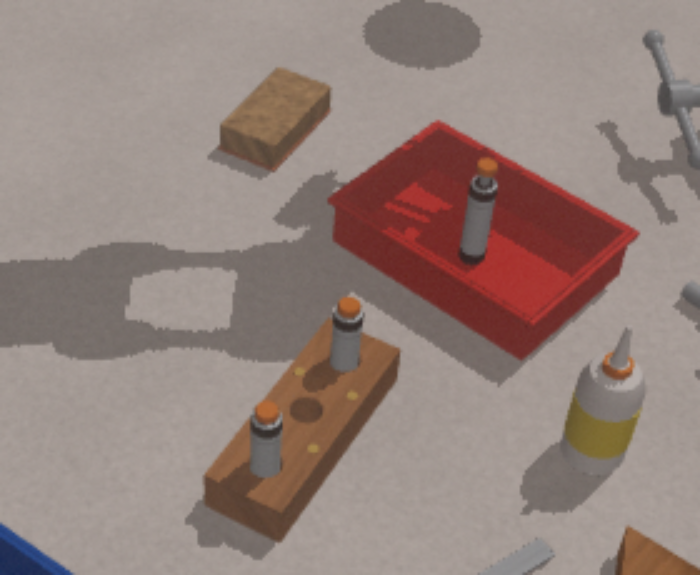

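View pics/t4.png

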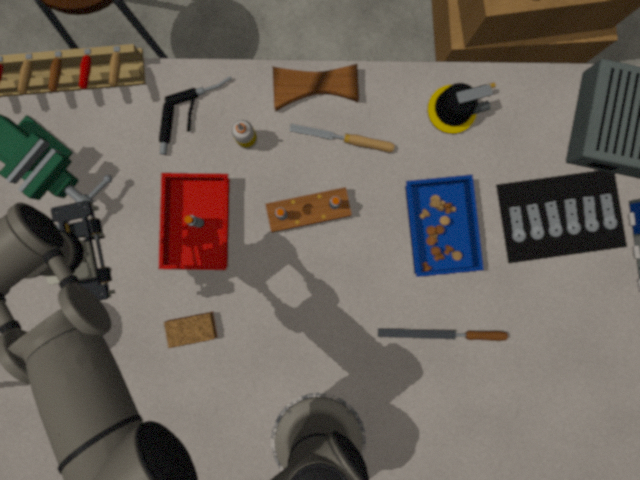

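The damper stands in the red bin (crop 478,210), the two sound ones are home in the stand, and nothing else has moved. Contact force is near zero. Handing in.

```bash
python3 -c "
from plant import bot
print(bot.close_job())"
```

```text
the job is handed in; nothing more can be done
None
```

The job is handed in: the faulty damper is in the red reject bin, and the two sound ones are fully home in the stand. It took about 24.5 s of the 48 s allowed.

- **Faulty damper (middle well, b):** the force rose from 3.6 to 7.2 N starting about 14.5 mm in. I stopped at about 17 mm, tested the other two, then moved it to the red bin.
- **Sound dampers (the two outer wells):** both slid evenly at about 3 N until they met a hard stop at 106 mm. That matches the expected fully home height. The most I pressed at the stop was about 16 N.

**Last checks:** the final pictures show the faulty damper standing upright in the red bin, away from the walls. The bystanders look unmoved, and the force on the gripper was about 0 with the arm clear. One reading disagreed slightly: the scene camera put one home head (about x 581, y −35) at 109 mm, while the press had stopped there at 106.1 mm. I took that as depth noise on a small patch and did not measure it again.

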